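# Find the 12 mm plywood strip by feel and wedge it in the planing jig

### The job

Find the 12 mm strip among the three plywood strips in the peg rack by pinching them, and set it down gently on its long edge in the planing jig, flat against the fence and with its end right up against the end stop. Then push the loose wedge in towards the stop, between strip and cleat, until the strip is held firmly - a steady push of about 15 N, and no hammering or shoving harder than 20 N - and let go, leaving the other two strips in the rack and everything else on the bench where it is.

Things in the scene. Friction and masses are not known exactly. Their poses are not given: they have to be found in the camera images.
- jig: edge-planing jig screwed to the bench. Origin on the bench below the fence's face; x runs along the fence to the end stop, y points from the strip's place into the fence, z up. Plywood base 18 mm thick, x -205 to 115, y -80 to 24 mm. Fence 22 mm thick, x -120 to 105, face at y = 0 looking to -y, top at z 58 mm. A 12 mm strip in place has its centre at x = 10, y = -6, its underside at z 18 mm.
- end_stop (a point): foot of the end stop's face, where it meets the fence and the base (jig frame x 85, y 0, z 18 mm; axes as the jig's). The stop is a block whose face looks to -x; it reaches from here 50 mm to -y and 40 mm up, and is 20 mm thick.
- cleat_mid (a point): point on the jig's base 39.7 mm from the fence's face (jig frame x -25, y -39.7, z 18 mm; axes as the jig's), about where the cleat's inner face has its middle: the fixed cleat is 130 mm long, 24 thick, 26 high; its inner face nears the fence by 1 in 6 as x grows, and the wedge slides along it. Its true distance from the fence differs by up to 2.5 mm between set-ups: how far the wedge goes in has to be felt.
- wedge: loose dark wood wedge lying backed off on the jig's base between strip's place and cleat, tip to the end stop: 150 mm long, 32 high, 16 wide at the tip, 41 at the butt, 80 g. Origin on its underside at mid-length on the straight side that bears on the strip; x to the tip (butt face at x -75, y 0 to -41 mm), y to the strip. Binds with its origin near jig x -30 mm, +-15. Slides easily; stays tight when let go.
- rack: peg rack fixed to the bench: board 190 x 215 mm, 15 mm thick, strips stand on its top. Three slots lie at y = -70, 0 and +70 mm, one strip in each, along x, held loosely between dowel pegs (6 mm thick, 42 mm high) at x = -58 and +58 mm; the slots are about 20 mm wide. Origin at the centre of its underside.
- strip_a: plywood strip 150 mm long (its x), 75 high (z), on its long edge in the rack. One of three look-alikes (strip_a, _b, _c): one is 9, one 12, one 15 mm thick (along y); which is which is not told: pinch it across and read the finger opening. Origin at the centre of its underside. 60 to 100 g.
- strip_b: plywood strip 150 mm long (its x), 75 high (z), on its long edge in the rack. One of three look-alikes (strip_a, _b, _c): one is 9, one 12, one 15 mm thick (along y); which is which is not told: pinch it across and read the finger opening. Origin at the centre of its underside. 60 to 100 g.
- strip_c: plywood strip 150 mm long (its x), 75 high (z), on its long edge in the rack. One of three look-alikes (strip_a, _b, _c): one is 9, one 12, one 15 mm thick (along y); which is which is not told: pinch it across and read the finger opening. Origin at the centre of its underside. 60 to 100 g.
- plane: bystander: small blue and steel block plane, 165 x 46 mm, about 60 mm high; origin at the centre of its sole
- tape: bystander: roll of masking tape lying flat, 100 mm across, 25 mm high; origin at the centre of its underside
- glue: bystander: white and yellow glue bottle, 54 mm across, 135 mm high; origin at the centre of its underside
- tin: bystander: small red tin, 72 mm across, 75 mm high; origin at the centre of its underside

How it is judged:
By the outcome, as a careful person would: the job done as asked, in the order asked, and still so for the second after the job is handed in, with the robot touching nothing.
It also fails if it takes over 72 s, if anything falls off the work surface, if the arm or the gripper's body presses on something with over 40 N, if the wrist force passes 120 N, or if a joint passes its speed limit or range.

### The arm

A 7-joint arm with a two-finger parallel gripper is mounted at the origin on the work surface. World frame = base frame: x ahead of the robot, y to its left, z up, the work surface at z = 0. Lengths are in m, angles in rad, forces in N, time in s.
With the tool pointing down it reaches from about 0.35 to 0.9 m from the base axis. Payload 8.1 kg.
Tool frame: the origin (TCP) lies on the centre line of the jaws, within the pads' length; the fingertips stand 19 mm ahead of it and the grasp point (between the pads) is the TCP (r.tips_ahead is the x of the fingertips in the tool frame, in m); x points along the fingers, y is the direction in which the jaws open and shut, and the axes are right-handed (so a half turn about x gives the same grasp; the last joint's range is limited). The gripper opens to 85 mm and grips with 20 to 120 N. Pads are 22 mm wide; open, the fingers measure 114 mm over their backs; the gripper's body (76 mm by 85 mm) begins 54 mm behind the grasp point. The pads swing forward as they close: fully open they stand 13 mm farther back than shut.
Start: joints at [1.199, 0.434, 0.025, 1.573, -0.012, 1.134, -0.075], TCP at [0.166, -0.603, 0.25] pointing down, gripper open.
Joint ranges: [-2.62, 2.62], [-0.44, 2.09], [-1.27, 1.32], [0.08, 2.57], [-1.32, 4.46], [0.12, 2], [-2.74, 2.74]. Speed limits (rad/s): [2.22, 2.22, 3.01, 3.01, 3.14, 3.14, 3.14].

### API

Orientations are given as a unit quaternion [x, y, z, w].
In Python, from cell import r gives the robot as it stands. The module is installed in compiled form; this text tells all that it offers.
- The arm moves only by the shell command python3 -m inch 'ROWS' [OPENING] [FORCE]. ROWS is JSON, a list of rows, each an object with "slide": the shift along the tool's x, y, z in m, a list of three; "roll": the turn about the tool's x in degrees. In form: [{"slide": [dx, dy, dz], "roll": roll}, ...]. A call has exactly 10 rows; each row is the pose to reach, as a shift and turn from the pose measured when the call began, along the tool's axes at that moment; what a row does not reach only later rows make up. A row lasts 1/12 s, in which the tool goes at most 41.7 mm and 7.16 degrees, less where a joint would pass 70% of its speed; a pose out of reach is approached as far as the arm can. A call with a gripper value outside its range is refused whole. OPENING is the opening, from -1 (shut) to 1 (fully open), so that 0 is half open, set as the call begins (- or left out, the last holds). The fingers move at their own pace and stop on an object; FORCE is the grip in N (left out, the last holds). Time passes only in rows, so rows that repeat a pose let the fingers close, or fill a call up. It gives the time, the measured TCP pose, the force and the opening at its end, in the units of the state.
- r.state(): the state, without advancing time (a new reading comes with each control period).
- r.capture(name): name is "scene" or "top" or "wrist"; returns the picture (400x640x3 uint8, red, green, blue); there is no depth.
- r.camera_params(name): a dict with "K" (3x3 intrinsics, pixels), "extrinsics" (4x4, takes a point from camera to world coordinates). Camera axes: x right, y down, z forward; pixel columns grow to the right and rows downward; lengths in m; the calibration is good to about 2 mm. A picture is of the moment at which its call begins: read the wrist's pose just before it. camera_params takes no time and is no camera call; for the wrist camera it gives the pose at the moment of the call.
- r.sign_off(): hands the job in, once; it reports no verdict.
The state is a dict: "time_s": time; "q": joint angles; "qd": joint speeds; "effort": joint torques, N m; "position": TCP position; "eef_rot": TCP orientation; "contact_force": force on the tool from outside, world axes, zero at the start; "wrist_torque": the same for the moment, N m; "width": finger opening in m.
Only numpy, scipy, OpenCV 4.12 (cv2) and the standard library are available. Lean on these libraries where they do the work, as an engineer would, in place of code of your own. Each camera call takes 0.05 s, during which the arm holds its last target. There are 200 camera calls.

## Working session

There is one attempt and no reset: what is moved stays moved. The work goes in short steps, Python scripts to look and compute and a shell command to move; the robot and the scene stay as the last step left them, time stands still between calls to the robot, and variables do not carry over. Pictures are saved under pics/ and viewed, about 8 in all and at most 12, crops included, and the job is handed in when it is done.

```bash
mkdir -p pics; ls; python3 - <<'E'
from cell import r
import cv2,numpy as np
s=r.state();print(s)
for n in("scene","top"):
    im=r.capture(n);cv2.imwrite(f"pics/{n}0.png",im[:,:,::-1]);p=r.camera_params(n);print(n,np.round(p["K"],1).tolist(),np.round(p["extrinsics"],4).tolist())
print(r.tips_ahead)
E
```

```text
pics
{'time_s': 0.0, 'q': array([ 1.19942365,  0.43522006,  0.02497382,  1.57413437, -0.01158726,
        1.13398692, -0.07509514]), 'qd': array([-1.13873319e-03,  4.08386038e-04, -2.61244977e-05,  5.70516094e-04,
       -9.14283921e-04, -1.08123355e-03,  2.56250694e-04]), 'effort': array([-5.91437893e-04, -6.70482802e+01,  1.02497589e+00, -3.16217172e+01,
        1.56045298e-02,  1.24147764e-02, -1.16368406e-05]), 'position': array([ 0.16577943, -0.60210341,  0.24951336]), 'eef_rot': array([-0.70060332, -0.09527024,  0.70086462, -0.09416661]), 'contact_force': array([ 0.04593656,  0.82910872, -0.20728701]), 'wrist_torque': array([ 0.01484065, -0.05841291, -0.02263613]), 'width': 0.08540080266798747}
scene [[489.7, 0.0, 310.5], [0.0, 489.7, 192.7], [0.0, 0.0, 1.0]] [[-0.8149, 0.4872, -0.3139, 1.1043], [0.5795, 0.6757, -0.4557, 0.7115], [-0.0099, -0.5532, -0.833, 1.2732], [0.0, 0.0, 0.0, 1.0]]
top [[384.8, 0.0, 325.2], [0.0, 384.8, 202.6], [0.0, 0.0, 1.0]] [[0.0283, -0.981, 0.1921, 0.4168], [-0.9996, -0.0275, 0.0069, 0.0386], [-0.0015, -0.1922, -0.9814, 1.1498], [0.0, 0.0, 0.0, 1.0]]
0.019
```

View pics/top0.png

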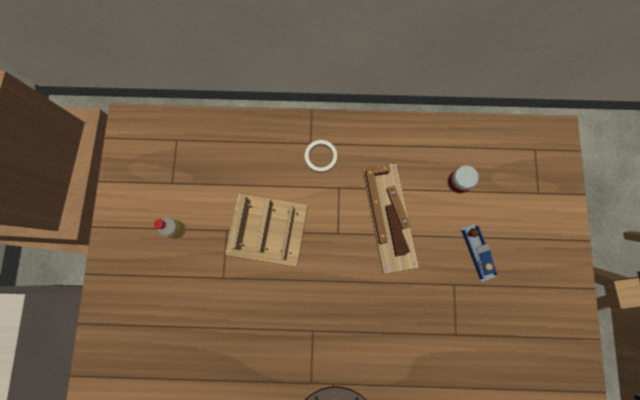

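View pics/scene0.png

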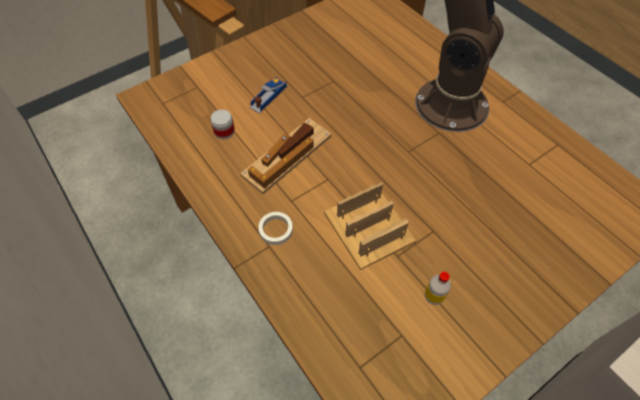

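The top view shows the rack near (267,230), the jig near (390,218), the wedge (395,230) and the bystanders. The scene view agrees. I'll write helpers and go over the jig and rack for closer looks.

```bash
cat > h.py <<'E'
from cell import r
import cv2,numpy as np
from scipy.spatial.transform import Rotation as R
def cam(n):
    p=r.camera_params(n);return np.array(p["K"]),np.array(p["extrinsics"])
def pix(uv,z,K,E):
    d=E[:3,:3]@np.linalg.inv(K)@np.array([*uv,1.]);o=E[:3,3];return o+d*(z-o[2])/d[2]
def proj(P,K,E):
    c=(np.atleast_2d(P)-E[:3,3])@E[:3,:3];u=c@K.T;return u[:,:2]/u[:,2:]
def goal(p,jaw=None,s=None):
    "slide (tool axes) and roll (deg) to TCP p with jaw axis (tool y) along world angle jaw deg, modulo 180"
    s=s or r.state();M=R.from_quat(s["eef_rot"]).as_matrix();sl=M.T@(np.array(p)-s["position"])
    out=np.round(sl,4).tolist()
    if jaw is not None:
        a=np.radians(jaw);y=M.T@[np.cos(a),np.sin(a),0];ro=np.degrees(np.arctan2(y[2],y[1]));ro=(ro+90)%180-90
        return out,round(ro,2)
    return out
def st():
    s=r.state();M=R.from_quat(s["eef_rot"]).as_matrix()
    print("t",round(s["time_s"],2),"p",np.round(s["position"],4),"jaw",round(np.degrees(np.arctan2(M[1,1],M[0,1])),2),"x",np.round(M[:,0],3),"F",np.round(s["contact_force"],2),"w",round(s["width"]*1e3,2),"q7",round(s["q"][6],2))
def snap(n,f,z=1):
    K,E=cam(n);im=r.capture(n);cv2.imwrite("pics/"+f+".png",im[:,:,::-1]);np.savez("pics/"+f,K=K,E=E)
def load(f):
    a=np.load("pics/"+f+".npz");return a["K"],a["E"]
E
python3 - <<'E'
from h import *
st()
K,E=cam("wrist");s=r.state();M=R.from_quat(s["eef_rot"]).as_matrix()
print(K[0],np.round(M.T@E[:3,:3],3),np.round(M.T@(E[:3,3]-s["position"]),3),np.round(M,3))
K,E=cam("top")
for uv,z in [((375,171),.058),((383,242),.058),((239,195),.015),((308,207),.015),((297,265),.015),((226,255),.015)]: print(uv,pix(uv,z,K,E).round(3))
print(goal([.50,-.15,.32]),goal([.46,.21,.32]))
E
```

```text
t 0.1 p [ 0.1658 -0.6022  0.2496] jaw -74.6 x [-0.001  0.001 -1.   ] F [-0.07  0.27 -0.16] w 85.29 q7 -0.08
[329.93627705   0.         315.96110382] [[-0.    -0.273  0.962]
 [ 1.     0.001  0.   ]
 [-0.001  0.962  0.273]] [-0.125 -0.    -0.069] [[-0.001  0.265 -0.964]
 [ 0.001 -0.964 -0.265]
 [-1.    -0.001  0.   ]]
(375, 171) [ 0.729 -0.097  0.058]
(383, 242) [ 0.521 -0.121  0.058]
(239, 195) [0.655 0.307 0.015]
(308, 207) [0.624 0.098 0.015]
(297, 265) [0.451 0.124 0.015]
(226, 255) [0.475 0.333 0.015]
[-0.07, -0.3473, -0.4422] [-0.0695, -0.705, -0.4992]
```

```bash
python3 -m inch '[{"slide":[0.01,-0.02,-0.03],"roll":0},{"slide":[0.01,-0.04,-0.06],"roll":0},{"slide":[0.03,-0.3155,-0.5577],"roll":0},{"slide":[0.03,-0.3155,-0.5577],"roll":0},{"slide":[0.03,-0.3155,-0.5577],"roll":0},{"slide":[0.03,-0.3155,-0.5577],"roll":0},{"slide":[0.03,-0.3155,-0.5577],"roll":0},{"slide":[0.03,-0.3155,-0.5577],"roll":0},{"slide":[0.03,-0.3155,-0.5577],"roll":0},{"slide":[0.03,-0.3155,-0.5577],"roll":0}]'
python3 -c "
from h import *
st();print(goal([.62,-.15,.22],-83.4))"
```

```text
time_s: 0.93
position: [0.4521, -0.313, 0.2279]
eef_rot: [-0.701, -0.095, 0.701, -0.094]
contact_force: [1.5, -0.5, 0.2]
width: 0.0858
t 0.93 p [ 0.4521 -0.313   0.2279] jaw -74.61 x [-0.001  0.001 -1.   ] F [ 1.51 -0.5   0.24] w 85.77 q7 -0.84
([0.008, -0.1126, -0.2051], np.float64(8.79))
```

```bash
python3 -m inch '[{"slide":[0.008,-0.1126,-0.2051],"roll":5},{"slide":[0.008,-0.1126,-0.2051],"roll":8.8},{"slide":[0.008,-0.1126,-0.2051],"roll":8.8},{"slide":[0.008,-0.1126,-0.2051],"roll":8.8},{"slide":[0.008,-0.1126,-0.2051],"roll":8.8},{"slide":[0.008,-0.1126,-0.2051],"roll":8.8},{"slide":[0.008,-0.1126,-0.2051],"roll":8.8},{"slide":[0.008,-0.1126,-0.2051],"roll":8.8},{"slide":[0.008,-0.1126,-0.2051],"roll":8.8},{"slide":[0.008,-0.1126,-0.2051],"roll":8.8}]'
python3 -c "
from h import *
st();snap('wrist','jig1');print(goal([.57,.213,.25],-98))"
```

```text
time_s: 1.77
position: [0.619, -0.1517, 0.2198]
eef_rot: [-0.705, -0.04, 0.707, -0.04]
contact_force: [-0.4, -1.0, -0.6]
width: 0.0852
t 1.77 p [ 0.619  -0.1517  0.2198] jaw -83.53 x [-0.002  0.001 -1.   ] F [-0.39 -0.96 -0.57] w 85.2 q7 -1.36
([-0.0296, -0.368, 0.0078], np.float64(14.45))
```

View pics/jig1.png

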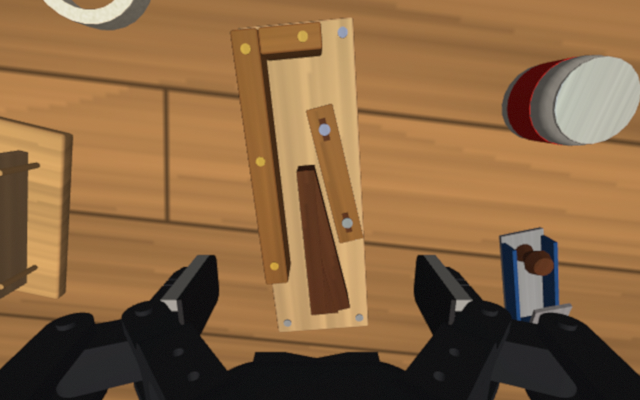

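The wrist picture shows the jig clearly: fence inner top edge (289,278)–(265,58), stop face top edge to (321,53), base corners (280,331), (367,325), (353,17). The wedge's top face runs from its tip (297,167) to its butt (312,314)/(349,307).

```bash
python3 - <<'E'
from h import *
from scipy.optimize import least_squares as LS
K,E=load('jig1')
def fit(obs,x0):
    L=np.array([o[1] for o in obs])/1e3;u=np.array([o[0] for o in obs])
    def W(x):
        c,s=np.cos(x[2]),np.sin(x[2]);return np.c_[x[0]+c*L[:,0]-s*L[:,1],x[1]+s*L[:,0]+c*L[:,1],L[:,2]]
    q=LS(lambda x:(proj(W(x),K,E)-u).ravel(),x0,loss='soft_l1');print(q.x[:2].round(4),np.degrees(q.x[2]).round(2),(proj(W(q.x),K,E)-u).round(1).tolist());return q.x
j=fit([((280,331),(-205,24,18)),((367,325),(-205,-80,18)),((353,17),(115,-80,18)),((289,278),(-120,0,58)),((269,284),(-120,22,58)),((232,30),(105,22,58)),((321,53),(85,-50,58)),((265,58),(85,0,58))],[.62,-.11,.1])
w=fit([((297,167),(75,0,50)),((314,166),(75,-16,50)),((312,314),(-75,0,50)),((349,307),(-75,-41,50))],[.56,-.15,.1])
c,s=np.cos(j[2]),np.sin(j[2]);d=w[:2]-j[:2];print("wedge in jig",c*d[0]+s*d[1],-s*d[0]+c*d[1],np.degrees(w[2]-j[2]))
np.save('jig.npy',j)
# overlay
im=cv2.imread('pics/jig1.png')
def J(P):
    P=np.array(P)/1e3;return np.c_[j[0]+c*P[:,0]-s*P[:,1],j[1]+s*P[:,0]+c*P[:,1],P[:,2]]
big=cv2.resize(im[0:340,210:400],None,fx=1.7,fy=1.7) if 0 else cv2.resize(im[0:340,210:400],None,fx=1.75,fy=1.75,interpolation=cv2.INTER_CUBIC)
for P in ([(-120,0,58),(85,0,58),(85,-50,58)],[(-205,24,18),(-205,-80,18),(115,-80,18)],[(-120,22,58),(105,22,58)],[(-120,0,18),(85,0,18),(85,-50,18)]):
    cv2.polylines(big,[((proj(J(P),K,E)-[210,0])*1.75).astype(int)],False,(0,255,0),1)
cv2.imwrite('pics/ov.png',big)
E
python3 -m inch '[{"slide":[-0.02,-0.02,0.0078],"roll":5},{"slide":[-0.0296,-0.368,0.0078],"roll":14},{"slide":[-0.0296,-0.368,0.0078],"roll":14},{"slide":[-0.0296,-0.368,0.0078],"roll":14},{"slide":[-0.0296,-0.368,0.0078],"roll":14},{"slide":[-0.0296,-0.368,0.0078],"roll":14},{"slide":[-0.0296,-0.368,0.0078],"roll":14},{"slide":[-0.0296,-0.368,0.0078],"roll":14},{"slide":[-0.0296,-0.368,0.0078],"roll":14},{"slide":[-0.0296,-0.368,0.0078],"roll":14}]'
python3 -c "
from h import *
st();snap('wrist','rack1')"
```

```text
[ 0.6401 -0.1129] 11.41 [[-0.5, 1.4], [2.2, 0.8], [1.3, 0.1], [0.5, 5.1], [-2.0, 0.8], [-1.0, 0.1], [3.3, -3.8], [-2.9, -3.0]]
[ 0.5612 -0.1467] 11.27 [[-0.5, 0.3], [0.2, -0.2], [-1.0, -2.3], [2.0, 1.8]]
wedge in jig -0.08398348260037787 -0.017505578028183345 -0.13997028188216248
time_s: 2.65
position: [0.568, 0.2194, 0.2506]
eef_rot: [-0.705, 0.043, 0.706, 0.046]
contact_force: [0.0, 0.5, 0.1]
width: 0.0855
t 2.65 p [0.568  0.2194 0.2506] jaw -97.24 x [-0.001  0.004 -1.   ] F [0.02 0.52 0.14] w 85.45 q7 -2.22
```

View pics/ov.png

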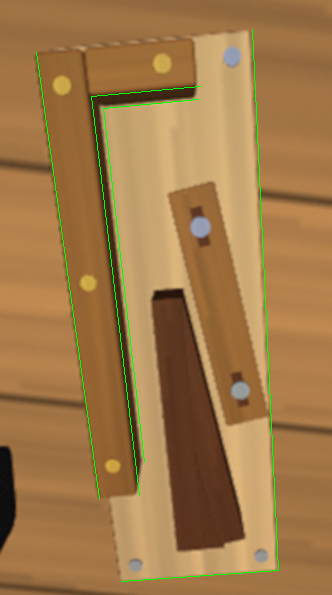

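View pics/rack1.png

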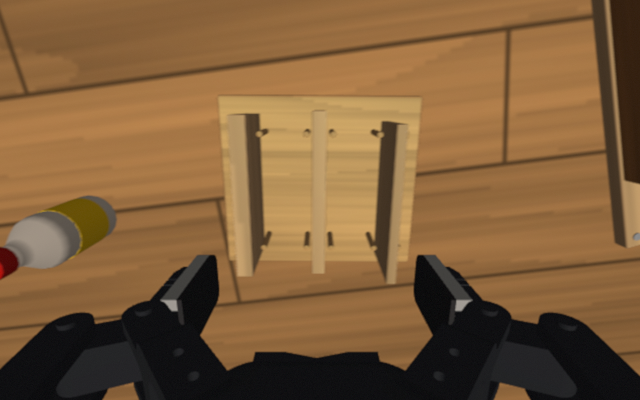

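The overlay agrees with the jig to about 1–2 mm. The rack picture shows the three strip tops: left (231–249,115)–(253,275), middle (312–327,110)–(313–325,273), right (396–407,124)–(385–397,283). By looks the middle one is ~12 mm. I'll pinch it first.

```bash
python3 - <<'E'
from h import *
K,E=load('rack1')
P=lambda a,z:pix(a,z,K,E)
for n,a in dict(left=[(230,115),(248,114),(253,275),(238,276)],mid=[(311.5,110.5),(327,110.5),(325,272.5),(313,273)],right=[(394,124),(407.5,124),(397,283),(386,283)]).items():
    a=[P(x,.09)[:2] for x in a]
    f=(a[0]+a[1])/2;b=(a[2]+a[3])/2;v=f-b
    print(n,'c',((f+b)/2).round(4),'len',np.linalg.norm(v).round(4),'ang',np.degrees(np.arctan2(v[1],v[0])).round(2),'w',np.linalg.norm(a[1]-a[0]).round(4),np.linalg.norm(a[2]-a[3]).round(4))
c=[P(x,.015)[:2] for x in [(219,96),(422,97),(413,262),(229,262)]];print(np.round(c,3),np.mean(c,0))
a=[P(x,.09)[:2] for x in [(311.5,110.5),(327,110.5),(325,272.5),(313,273)]]
m=np.mean(a,0);print(goal([*m,.15]),goal([*m,.081]))
st()
E
```

```text
left c [0.5656 0.2871] len 0.1495 ang -8.46 w 0.0151 0.0145
mid c [0.5601 0.2184] len 0.1497 ang -7.11 w 0.0129 0.0115
right c [0.5407 0.151 ] len 0.1495 ang -6.56 w 0.0113 0.0106
[[0.661 0.31 ]
 [0.634 0.101]
 [0.447 0.119]
 [0.474 0.337]] [0.55381402 0.21698916]
[0.1005, 0.0033, 0.0072] [0.1695, 0.0036, 0.007]
t 2.7 p [0.5679 0.2203 0.2505] jaw -97.13 x [-0.002  0.005 -1.   ] F [-1.15  2.98  0.57] w 85.37 q7 -2.22
```

```bash
python3 -m inch '[{"slide":[0.03,0.0035,0.007],"roll":0},{"slide":[0.07,0.0035,0.007],"roll":0},{"slide":[0.1,0.0035,0.007],"roll":0},{"slide":[0.12,0.0035,0.007],"roll":0},{"slide":[0.14,0.0035,0.007],"roll":0},{"slide":[0.155,0.0035,0.007],"roll":0},{"slide":[0.165,0.0035,0.007],"roll":0},{"slide":[0.1695,0.0035,0.007],"roll":0},{"slide":[0.1695,0.0035,0.007],"roll":0},{"slide":[0.1695,0.0035,0.007],"roll":0}]' 0 20
python3 -m inch '[{"slide":[0,0,0],"roll":0},{"slide":[0,0,0],"roll":0},{"slide":[0,0,0],"roll":0},{"slide":[0,0,0],"roll":0},{"slide":[0,0,0],"roll":0},{"slide":[0,0,0],"roll":0},{"slide":[0,0,0],"roll":0},{"slide":[0,0,0],"roll":0},{"slide":[0,0,0],"roll":0},{"slide":[0,0,0],"roll":0}]' -1 25
python3 -c "
from h import *
st()"
```

```text
time_s: 3.53
position: [0.5607, 0.2182, 0.0817]
eef_rot: [-0.705, 0.042, 0.706, 0.046]
contact_force: [0.1, 1.3, -0.2]
width: 0.0426
time_s: 4.37
position: [0.5614, 0.2185, 0.0827]
eef_rot: [0.706, -0.042, -0.706, -0.046]
contact_force: [-0.1, -0.9, 6.3]
width: 0.0115
t 4.37 p [0.5614 0.2185 0.0827] jaw -97.17 x [ 0.001  0.006 -1.   ] F [-0.07 -0.94  6.27] w 11.52 q7 -2.27
```

It reads 11.5 mm, clearly the 12 mm strip, and its apparent widths agree. Gripping firmer and lifting.

```bash
python3 -m inch '[{"slide":[0,0,0],"roll":0},{"slide":[0,0,0],"roll":0},{"slide":[-0.01,0,0],"roll":0},{"slide":[-0.03,0,0],"roll":0},{"slide":[-0.055,0,0],"roll":0},{"slide":[-0.08,0,0],"roll":0},{"slide":[-0.1,0,0],"roll":0},{"slide":[-0.115,0,0],"roll":0},{"slide":[-0.12,0,0],"roll":0},{"slide":[-0.12,0,0],"roll":0}]' -1 45
cat >> h.py <<'E'
j=np.load('jig.npy')
def jw(x,y,z):
    c,s=np.cos(j[2]),np.sin(j[2]);return [j[0]+(c*x-s*y)/1e3,j[1]+(s*x+c*y)/1e3,z/1e3]
JA=np.degrees(j[2])-90
def jst():
    s=r.state();st();c,sn=np.cos(j[2]),np.sin(j[2]);d=s["position"][:2]-j[:2];f=s["contact_force"]
    print("jig xyz",np.round([(c*d[0]+sn*d[1])*1e3,(-sn*d[0]+c*d[1])*1e3,s["position"][2]*1e3],1),"Fjig",np.round([c*f[0]+sn*f[1],-sn*f[0]+c*f[1],f[2]],1))
E
python3 -c "
from h import *
jst();print(goal(jw(-6,-9,185),JA))"
```

```text
time_s: 5.2
position: [0.5619, 0.2181, 0.2044]
eef_rot: [0.707, -0.042, -0.705, -0.047]
contact_force: [0.3, 0.7, -1.0]
width: 0.011
t 5.2 p [0.5619 0.2181 0.2044] jaw -97.18 x [ 0.003  0.007 -1.   ] F [ 0.3   0.71 -0.96] w 11.05 q7 -2.23
jig xyz [-11.2 339.9 204.4] Fjig [ 0.4  0.6 -1. ]
([0.0173, 0.3291, -0.1161], np.float64(-18.59))
```

```bash
python3 -m inch '[{"slide":[0,0.02,-0.007],"roll":-2},{"slide":[0,0.05,-0.017],"roll":-5},{"slide":[0,0.085,-0.03],"roll":-8},{"slide":[0,0.12,-0.042],"roll":-11},{"slide":[0,0.16,-0.056],"roll":-13},{"slide":[0,0.2,-0.07],"roll":-15},{"slide":[0.005,0.24,-0.084],"roll":-17},{"slide":[0.01,0.275,-0.097],"roll":-18.6},{"slide":[0.0173,0.305,-0.108],"roll":-18.6},{"slide":[0.0173,0.3291,-0.1161],"roll":-18.6}]'
python3 -c "
from h import *
jst();print(goal(jw(-6,-9,185),JA))"
```

```text
time_s: 6.03
position: [0.6346, -0.1268, 0.1819]
eef_rot: [-0.703, -0.072, 0.704, -0.067]
contact_force: [0.3, 0.5, -0.9]
width: 0.011
t 6.03 p [ 0.6346 -0.1268  0.1819] jaw -78.73 x [-0.001  0.006 -1.   ] F [ 0.32  0.49 -0.93] w 10.97 q7 -1.35
jig xyz [ -8.2 -12.5 181.9] Fjig [ 0.4  0.4 -0.9]
([-0.0031, -0.0036, -0.0022], np.float64(-0.15))
```

```bash
python3 -m inch '[{"slide":[0.005,-0.002,-0.001],"roll":0},{"slide":[0.01,-0.0036,-0.0022],"roll":0},{"slide":[0.02,-0.0036,-0.0022],"roll":0},{"slide":[0.03,-0.0036,-0.0022],"roll":0},{"slide":[0.038,-0.0036,-0.0022],"roll":0},{"slide":[0.042,-0.0036,-0.0022],"roll":0},{"slide":[0.042,-0.0036,-0.0022],"roll":0},{"slide":[0.042,-0.0036,-0.0022],"roll":0},{"slide":[0.042,-0.0036,-0.0022],"roll":0},{"slide":[0.042,-0.0036,-0.0022],"roll":0}]'
python3 -c "
from h import *
jst();snap('wrist','pre')
im=cv2.imread('pics/pre.png')[:,180:460]
cv2.imwrite('pics/pre2.png',cv2.resize(im,None,fx=1.5,fy=1.5,interpolation=cv2.INTER_CUBIC))"
```

```text
time_s: 6.87
position: [0.6364, -0.1226, 0.1405]
eef_rot: [0.704, 0.071, -0.703, 0.067]
contact_force: [-0.4, -0.7, -1.2]
width: 0.0112
t 6.87 p [ 0.6364 -0.1226  0.1405] jaw -78.73 x [-0.     0.006 -1.   ] F [-0.39 -0.67 -1.16] w 11.22 q7 -1.36
jig xyz [ -5.6  -8.8 140.5] Fjig [-0.5 -0.6 -1.2]
```

View pics/pre2.png

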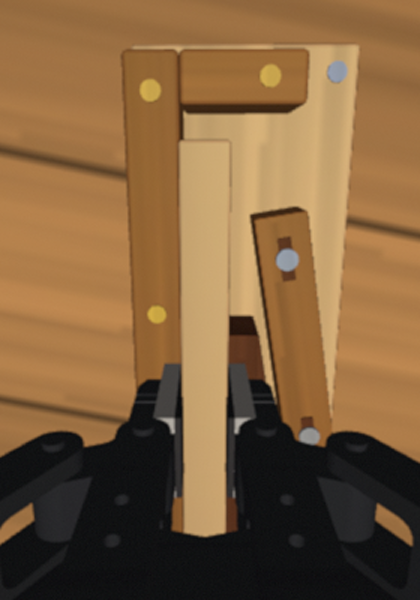

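The strip is held over its place: far end (300–334,94) in original pixels, and the fence's inner edge, stop and wedge tip are visible. Checking strip against jig in this one view.

```bash
python3 - <<'E'
from h import *
K,E=load('pre')
c,s=np.cos(j[2]),np.sin(j[2])
def J(uv,z):
    p=pix((uv[0]/1.5+180,uv[1]/1.5),z,K,E)[:2]-j[:2];return np.round([(c*p[0]+s*p[1])*1e3,(-s*p[0]+c*p[1])*1e3],1)
z=.1478
for n,u,h in [('stripFL',(180,141),z),('FR',(231,141),z),('NL',(185,530),z),('NR',(226,530),z),('fence out far(105,22)',(123,52),.058),('fence out mid y22',(136,390),.058),('fence in far (105,0)',(179,50),.058),('stop corner R(85,-50)',(307,104),.058),('stop edge at fence(85,0)',(182,105),.058),('base far R(115,-80)',(358,46),.018),('wedge tipL',(230,333),.05),('wedge bottom tipL',(231,317),.018)]: print(n,J(u,h))
E
```

```text
stripFL [68.3 -3.3]
FR [ 68.3 -14.8]
NL [-36.5  -3.2]
NR [-36.4 -14.8]
fence out far(105,22) [104.3  22.5]
fence out mid y22 [-36.4  23. ]
fence in far (105,0) [105.    1.2]
stop corner R(85,-50) [ 85.7 -48.5]
stop edge at fence(85,0) [85.4  0.3]
base far R(115,-80) [114.4 -77.7]
wedge tipL [-11.6 -20.1]
wedge bottom tipL [-13.9 -22.1]
```

Everything agrees to about 1 mm, and the strip is parallel with clearance both sides. Lowering.

```bash
python3 -m inch '[{"slide":[0.005,0,0],"roll":0},{"slide":[0.013,0,0],"roll":0},{"slide":[0.022,0,0],"roll":0},{"slide":[0.032,0,0],"roll":0},{"slide":[0.04,0,0],"roll":0},{"slide":[0.046,0,-0.003],"roll":0},{"slide":[0.05,0,-0.006],"roll":0},{"slide":[0.052,0,-0.009],"roll":0},{"slide":[0.052,0,-0.01],"roll":0},{"slide":[0.052,0,-0.01],"roll":0}]'
python3 -c "
from h import *
jst()"
python3 -m inch '[{"slide":[0.0005,0,0],"roll":0},{"slide":[0.001,0,0],"roll":0},{"slide":[0.0015,0,0],"roll":0},{"slide":[0.002,0,0],"roll":0},{"slide":[0.002,0,0],"roll":0},{"slide":[0.0025,0,0],"roll":0},{"slide":[0.0025,0,0],"roll":0},{"slide":[0.003,0,0],"roll":0},{"slide":[0.003,0,0],"roll":0},{"slide":[0.003,0,0],"roll":0}]'
python3 -c "
from h import *
jst()"
```

```text
time_s: 7.75
position: [0.6468, -0.1201, 0.0886]
eef_rot: [0.704, 0.072, -0.703, 0.067]
contact_force: [0.1, 0.0, -0.9]
width: 0.0117
t 7.75 p [ 0.6468 -0.1201  0.0886] jaw -78.71 x [ 0.     0.006 -1.   ] F [ 0.06  0.03 -0.87] w 11.68 q7 -1.38
jig xyz [ 5.1 -8.4 88.6] Fjig [ 0.1  0.  -0.9]
time_s: 8.58
position: [0.6469, -0.1201, 0.0859]
eef_rot: [0.704, 0.072, -0.703, 0.067]
contact_force: [-2.0, -0.8, 1.8]
width: 0.0114
t 8.58 p [ 0.6469 -0.1201  0.0859] jaw -78.72 x [ 0.001  0.006 -1.   ] F [-2.02 -0.82  1.78] w 11.37 q7 -1.38
jig xyz [ 5.2 -8.5 85.9] Fjig [-2.1 -0.4  1.8]
```

Just touching the base. Now against the fence, then towards the stop.

```bash
python3 -m inch '[{"slide":[0,-0.0005,0],"roll":0},{"slide":[0,-0.001,0],"roll":0},{"slide":[0,-0.0015,0],"roll":0},{"slide":[0,-0.002,0],"roll":0},{"slide":[0,-0.0025,0],"roll":0},{"slide":[0,-0.003,0],"roll":0},{"slide":[0,-0.003,0],"roll":0},{"slide":[0,-0.003,0],"roll":0},{"slide":[0,-0.003,0],"roll":0},{"slide":[0,-0.003,0],"roll":0}]'
python3 -c "
from h import *
jst()"
python3 -m inch '[{"slide":[0,0,-0.0005],"roll":0},{"slide":[0,0,-0.001],"roll":0},{"slide":[0,0,-0.0015],"roll":0},{"slide":[0,0,-0.002],"roll":0},{"slide":[0,0,-0.0025],"roll":0},{"slide":[0,0,-0.003],"roll":0},{"slide":[0,0,-0.0035],"roll":0},{"slide":[0,0,-0.004],"roll":0},{"slide":[0,0,-0.004],"roll":0},{"slide":[0,0,-0.004],"roll":0}]'
python3 -c "
from h import *
jst()"
```

```text
time_s: 9.42
position: [0.6463, -0.1171, 0.0859]
eef_rot: [0.704, 0.072, -0.703, 0.067]
contact_force: [-0.6, 0.2, 1.0]
width: 0.0112
t 9.42 p [ 0.6463 -0.1171  0.0859] jaw -78.71 x [ 0.001  0.006 -1.   ] F [-0.61  0.18  0.97] w 11.18 q7 -1.38
jig xyz [ 5.2 -5.3 85.9] Fjig [-0.6  0.3  1. ]
time_s: 10.25
position: [0.6503, -0.1162, 0.0858]
eef_rot: [0.704, 0.072, -0.703, 0.067]
contact_force: [0.2, -0.4, 0.1]
width: 0.0112
t 10.25 p [ 0.6503 -0.1162  0.0858] jaw -78.71 x [ 0.001  0.006 -1.   ] F [ 0.23 -0.43  0.06] w 11.18 q7 -1.38
jig xyz [ 9.3 -5.3 85.8] Fjig [ 0.1 -0.5  0.1]
```

```bash
python3 -m inch '[{"slide":[0,-0.0003,0],"roll":0},{"slide":[0,-0.0006,0],"roll":0},{"slide":[0,-0.0009,0],"roll":0},{"slide":[0,-0.0012,0],"roll":0},{"slide":[0,-0.0012,0],"roll":0},{"slide":[0,-0.0012,0],"roll":0},{"slide":[0,-0.0012,0],"roll":0},{"slide":[0,-0.0012,0],"roll":0},{"slide":[0,-0.0012,0],"roll":0},{"slide":[0,-0.0012,0],"roll":0}]'
python3 -c "
from h import *
jst()"
python3 -m inch '[{"slide":[0,0,-0.0005],"roll":0},{"slide":[0,0,-0.001],"roll":0},{"slide":[0,0,-0.0015],"roll":0},{"slide":[0,0,-0.002],"roll":0},{"slide":[0,0,-0.002],"roll":0},{"slide":[0,0,-0.002],"roll":0},{"slide":[0,0,-0.002],"roll":0},{"slide":[0,0,-0.002],"roll":0},{"slide":[0,0,-0.002],"roll":0},{"slide":[0,0,-0.002],"roll":0}]'
python3 -c "
from h import *
jst()"
```

```text
time_s: 11.08
position: [0.6502, -0.1156, 0.0859]
eef_rot: [0.704, 0.071, -0.703, 0.068]
contact_force: [1.4, -3.8, -0.5]
width: 0.0116
t 11.08 p [ 0.6502 -0.1156  0.0859] jaw -78.73 x [ 0.001  0.005 -1.   ] F [ 1.36 -3.84 -0.47] w 11.59 q7 -1.39
jig xyz [ 9.4 -4.7 85.9] Fjig [ 0.6 -4.  -0.5]
time_s: 11.92
position: [0.6521, -0.1152, 0.0858]
eef_rot: [0.704, 0.071, -0.703, 0.067]
contact_force: [-0.9, -4.0, -0.8]
width: 0.0114
t 11.92 p [ 0.6521 -0.1152  0.0858] jaw -78.73 x [ 0.001  0.006 -1.   ] F [-0.92 -3.97 -0.81] w 11.43 q7 -1.39
jig xyz [11.3 -4.7 85.8] Fjig [-1.7 -3.7 -0.8]
```

Fence is touched (4 N). Continuing to the stop.

```bash
python3 -m inch '[{"slide":[0,0,-0.0003],"roll":0},{"slide":[0,0,-0.0006],"roll":0},{"slide":[0,0,-0.0009],"roll":0},{"slide":[0,0,-0.0012],"roll":0},{"slide":[0,0,-0.0015],"roll":0},{"slide":[0,0,-0.0015],"roll":0},{"slide":[0,0,-0.0015],"roll":0},{"slide":[0,0,-0.0015],"roll":0},{"slide":[0,0,-0.0015],"roll":0},{"slide":[0,0,-0.0015],"roll":0}]'
python3 -c "
from h import *
jst()"
```

```text
time_s: 12.75
position: [0.6524, -0.1152, 0.0858]
eef_rot: [-0.703, -0.071, 0.704, -0.067]
contact_force: [-5.4, -5.1, 4.0]
width: 0.0113
t 12.75 p [ 0.6524 -0.1152  0.0858] jaw -78.75 x [-0.001  0.005 -1.   ] F [-5.38 -5.08  3.95] w 11.26 q7 -1.39
jig xyz [11.6 -4.7 85.8] Fjig [-6.3 -3.9  4. ]
```

Stop reached (6 N). Releasing and rising, then a look.

```bash
python3 -m inch '[{"slide":[0,0,0],"roll":0},{"slide":[0,0,0],"roll":0},{"slide":[0,0,0],"roll":0},{"slide":[0,0,0],"roll":0},{"slide":[-0.003,0,0],"roll":0},{"slide":[-0.01,0,0],"roll":0},{"slide":[-0.025,0,0],"roll":0},{"slide":[-0.05,0,0],"roll":0},{"slide":[-0.08,0,0.01],"roll":0},{"slide":[-0.08,0,0.04],"roll":0}]' -0.3 20
python3 -c "
from h import *
jst();print(goal(jw(-190,-36,150),JA))"
```

```text
time_s: 13.58
position: [0.6192, -0.1218, 0.1722]
eef_rot: [0.708, 0.072, -0.7, 0.069]
contact_force: [1.3, 0.3, 0.8]
width: 0.03
t 13.58 p [ 0.6192 -0.1218  0.1722] jaw -78.61 x [ 0.011  0.005 -1.   ] F [1.33 0.28 0.81] w 30.04 q7 -1.35
jig xyz [-22.2  -4.6 172.2] Fjig [1.4 0.  0.8]
([0.0201, 0.0315, 0.168], np.float64(-0.02))
```

```bash
python3 -m inch '[{"slide":[0,0.005,0.02],"roll":0},{"slide":[0,0.01,0.05],"roll":0},{"slide":[0,0.02,0.085],"roll":0},{"slide":[0,0.025,0.12],"roll":0},{"slide":[0.01,0.0315,0.15],"roll":0},{"slide":[0.02,0.0315,0.168],"roll":0},{"slide":[0.02,0.0315,0.168],"roll":0},{"slide":[0.02,0.0315,0.168],"roll":0},{"slide":[0.02,0.0315,0.168],"roll":0},{"slide":[0.02,0.0315,0.168],"roll":0}]' -1 20
python3 -c "
from h import *
jst();snap('wrist','w');print(goal(jw(-186,-36,44),JA))
im=cv2.imread('pics/w.png')[:,180:460]
cv2.imwrite('pics/w2.png',cv2.resize(im,None,fx=1.5,fy=1.5,interpolation=cv2.INTER_CUBIC))"
```

```text
time_s: 14.42
position: [0.4626, -0.1854, 0.1508]
eef_rot: [0.708, 0.072, -0.699, 0.069]
contact_force: [0.0, -1.4, 0.2]
width: -0.0001
t 14.42 p [ 0.4626 -0.1854  0.1508] jaw -78.55 x [ 0.013  0.005 -1.   ] F [ 0.01 -1.35  0.16] w -0.13 q7 -1.18
jig xyz [-188.3  -35.9  150.8] Fjig [-0.3 -1.3  0.2]
([0.1067, 0.0005, -0.0011], np.float64(0.04))
```

View pics/w2.png

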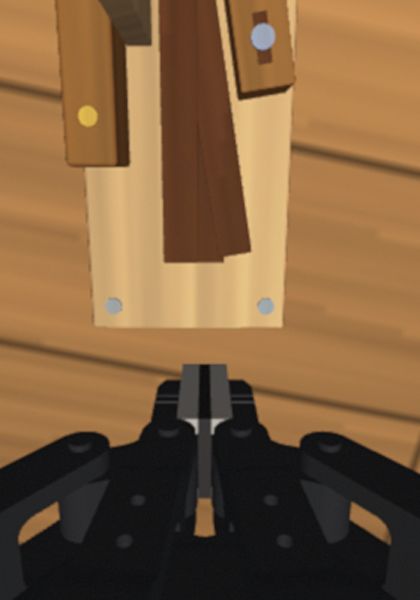

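The wedge lies unmoved, butt at (164–251, 262–252), with the closed fingers behind it. The strip's near end sits at the fence. Going down behind the butt.

```bash
python3 -m inch '[{"slide":[0.02,-0.0015,-0.001],"roll":0},{"slide":[0.05,-0.0015,-0.001],"roll":0},{"slide":[0.075,-0.0015,-0.001],"roll":0},{"slide":[0.095,-0.0015,-0.001],"roll":0},{"slide":[0.103,-0.0015,-0.001],"roll":0},{"slide":[0.1067,-0.0015,-0.001],"roll":0},{"slide":[0.1067,-0.0015,-0.001],"roll":0},{"slide":[0.1067,-0.0015,-0.001],"roll":0},{"slide":[0.1067,-0.0015,-0.001],"roll":0},{"slide":[0.1067,-0.0015,-0.001],"roll":0}]'
python3 - <<'E'
from h import *
jst()
K,E=load('w');c,s=np.cos(j[2]),np.sin(j[2])
for u,z in [((164,262),.05),((224,262),.05),((251,252),.05),((129,164),.018)]:
    p=pix((u[0]/1.5+180,u[1]/1.5),z,K,E)[:2]-j[:2];print(np.round([(c*p[0]+s*p[1])*1e3,(-s*p[0]+c*p[1])*1e3],1))
print(goal(jw(-120,-34,44),JA))
E
```

```text
time_s: 15.3
position: [0.4652, -0.1833, 0.0451]
eef_rot: [0.709, 0.072, -0.698, 0.069]
contact_force: [0.8, -0.0, 0.4]
width: 0.0005
t 15.3 p [ 0.4652 -0.1833  0.0451] jaw -78.55 x [ 0.014  0.005 -1.   ] F [ 0.82 -0.    0.42] w 0.46 q7 -1.24
jig xyz [-185.4  -34.4   45.1] Fjig [ 0.8 -0.2  0.4]
[-162.   -16.9]
[-162.   -44.7]
[-157.3  -57.1]
[-118.     2.4]
([0.002, -0.0004, -0.0654], np.float64(0.04))
```

```bash
python3 -m inch '[{"slide":[0.001,0,-0.003],"roll":0},{"slide":[0.001,0,-0.006],"roll":0},{"slide":[0.001,0,-0.008],"roll":0},{"slide":[0.001,0,-0.009],"roll":0},{"slide":[0.001,0,-0.010],"roll":0},{"slide":[0.001,0,-0.011],"roll":0},{"slide":[0.001,0,-0.012],"roll":0},{"slide":[0.001,0,-0.013],"roll":0},{"slide":[0.001,0,-0.014],"roll":0},{"slide":[0.001,0,-0.015],"roll":0}]'
python3 -c "
from h import *
jst()"
python3 -m inch '[{"slide":[0,0,-0.001],"roll":0},{"slide":[0,0,-0.003],"roll":0},{"slide":[0,0,-0.005],"roll":0},{"slide":[0,0,-0.007],"roll":0},{"slide":[0,0,-0.009],"roll":0},{"slide":[0,0,-0.011],"roll":0},{"slide":[0,0,-0.013],"roll":0},{"slide":[0,0,-0.015],"roll":0},{"slide":[0,0,-0.017],"roll":0},{"slide":[0,0,-0.019],"roll":0}]'
python3 -c "
from h import *
jst()"
```

```text
time_s: 16.13
position: [0.4799, -0.1803, 0.0442]
eef_rot: [0.709, 0.072, -0.698, 0.069]
contact_force: [-0.1, -0.4, 0.2]
width: -0.0001
t 16.13 p [ 0.4799 -0.1803  0.0442] jaw -78.55 x [ 0.014  0.005 -1.   ] F [-0.1  -0.37  0.2 ] w -0.11 q7 -1.25
jig xyz [-170.4  -34.4   44.2] Fjig [-0.2 -0.3  0.2]
time_s: 16.97
position: [0.4987, -0.1765, 0.0445]
eef_rot: [0.709, 0.072, -0.698, 0.069]
contact_force: [-0.5, 0.4, -1.0]
width: -0.0
t 16.97 p [ 0.4987 -0.1765  0.0445] jaw -78.55 x [ 0.014  0.005 -1.   ] F [-0.52  0.38 -0.95] w -0.04 q7 -1.26
jig xyz [-151.2  -34.4   44.5] Fjig [-0.4  0.5 -1. ]
```

```bash
cat > ok.py <<'E'
from h import *
c,s=np.cos(j[2]),np.sin(j[2]);f=r.state()["contact_force"];jst()
raise SystemExit(abs(c*f[0]+s*f[1])>6)
E
python3 -m inch '[{"slide":[0,0,-0.001],"roll":0},{"slide":[0,0,-0.0025],"roll":0},{"slide":[0,0,-0.004],"roll":0},{"slide":[0,0,-0.0055],"roll":0},{"slide":[0,0,-0.007],"roll":0},{"slide":[0,0,-0.0085],"roll":0},{"slide":[0,0,-0.01],"roll":0},{"slide":[0,0,-0.0115],"roll":0},{"slide":[0,0,-0.013],"roll":0},{"slide":[0,0,-0.014],"roll":0}]' >/dev/null; python3 ok.py &&
python3 -m inch '[{"slide":[0,0,-0.0003],"roll":0},{"slide":[0,0,-0.0006],"roll":0},{"slide":[0,0,-0.0009],"roll":0},{"slide":[0,0,-0.0012],"roll":0},{"slide":[0,0,-0.0015],"roll":0},{"slide":[0,0,-0.0018],"roll":0},{"slide":[0,0,-0.0021],"roll":0},{"slide":[0,0,-0.0024],"roll":0},{"slide":[0,0,-0.0027],"roll":0},{"slide":[0,0,-0.003],"roll":0}]' >/dev/null && python3 ok.py &&
python3 -m inch '[{"slide":[0,0,-0.0003],"roll":0},{"slide":[0,0,-0.0006],"roll":0},{"slide":[0,0,-0.0009],"roll":0},{"slide":[0,0,-0.0012],"roll":0},{"slide":[0,0,-0.0015],"roll":0},{"slide":[0,0,-0.0018],"roll":0},{"slide":[0,0,-0.0021],"roll":0},{"slide":[0,0,-0.0024],"roll":0},{"slide":[0,0,-0.0027],"roll":0},{"slide":[0,0,-0.003],"roll":0}]' >/dev/null && python3 ok.py &&
python3 -m inch '[{"slide":[0,0,-0.0003],"roll":0},{"slide":[0,0,-0.0006],"roll":0},{"slide":[0,0,-0.0009],"roll":0},{"slide":[0,0,-0.0012],"roll":0},{"slide":[0,0,-0.0015],"roll":0},{"slide":[0,0,-0.0018],"roll":0},{"slide":[0,0,-0.0021],"roll":0},{"slide":[0,0,-0.0024],"roll":0},{"slide":[0,0,-0.0027],"roll":0},{"slide":[0,0,-0.003],"roll":0}]' >/dev/null && python3 ok.py
```

```text
t 17.8 p [ 0.5126 -0.1736  0.0447] jaw -78.54 x [ 0.014  0.005 -1.   ] F [ 0.71 -0.54  0.13] w -0.13 q7 -1.27
jig xyz [-137.   -34.3   44.7] Fjig [ 0.6 -0.7  0.1]False
```

```bash
sed -i 's/raise.*/raise SystemExit(int(abs(c*f[0]+s*f[1])>6))/' ok.py
python3 -m inch '[{"slide":[0,0,-0.0003],"roll":0},{"slide":[0,0,-0.0006],"roll":0},{"slide":[0,0,-0.0009],"roll":0},{"slide":[0,0,-0.0012],"roll":0},{"slide":[0,0,-0.0015],"roll":0},{"slide":[0,0,-0.0018],"roll":0},{"slide":[0,0,-0.0021],"roll":0},{"slide":[0,0,-0.0024],"roll":0},{"slide":[0,0,-0.0027],"roll":0},{"slide":[0,0,-0.003],"roll":0}]' >/dev/null && python3 ok.py &&
python3 -m inch '[{"slide":[0,0,-0.0003],"roll":0},{"slide":[0,0,-0.0006],"roll":0},{"slide":[0,0,-0.0009],"roll":0},{"slide":[0,0,-0.0012],"roll":0},{"slide":[0,0,-0.0015],"roll":0},{"slide":[0,0,-0.0018],"roll":0},{"slide":[0,0,-0.0021],"roll":0},{"slide":[0,0,-0.0024],"roll":0},{"slide":[0,0,-0.0027],"roll":0},{"slide":[0,0,-0.003],"roll":0}]' >/dev/null && python3 ok.py &&
python3 -m inch '[{"slide":[0,0,-0.0003],"roll":0},{"slide":[0,0,-0.0006],"roll":0},{"slide":[0,0,-0.0009],"roll":0},{"slide":[0,0,-0.0012],"roll":0},{"slide":[0,0,-0.0015],"roll":0},{"slide":[0,0,-0.0018],"roll":0},{"slide":[0,0,-0.0021],"roll":0},{"slide":[0,0,-0.0024],"roll":0},{"slide":[0,0,-0.0027],"roll":0},{"slide":[0,0,-0.003],"roll":0}]' >/dev/null && python3 ok.py &&
python3 -m inch '[{"slide":[0,0,-0.0003],"roll":0},{"slide":[0,0,-0.0006],"roll":0},{"slide":[0,0,-0.0009],"roll":0},{"slide":[0,0,-0.0012],"roll":0},{"slide":[0,0,-0.0015],"roll":0},{"slide":[0,0,-0.0018],"roll":0},{"slide":[0,0,-0.0021],"roll":0},{"slide":[0,0,-0.0024],"roll":0},{"slide":[0,0,-0.0027],"roll":0},{"slide":[0,0,-0.003],"roll":0}]' >/dev/null && python3 ok.py &&
python3 -m inch '[{"slide":[0,0,-0.0003],"roll":0},{"slide":[0,0,-0.0006],"roll":0},{"slide":[0,0,-0.0009],"roll":0},{"slide":[0,0,-0.0012],"roll":0},{"slide":[0,0,-0.0015],"roll":0},{"slide":[0,0,-0.0018],"roll":0},{"slide":[0,0,-0.0021],"roll":0},{"slide":[0,0,-0.0024],"roll":0},{"slide":[0,0,-0.0027],"roll":0},{"slide":[0,0,-0.003],"roll":0}]' >/dev/null && python3 ok.py
```

```text
t 18.63 p [ 0.5155 -0.173   0.0447] jaw -78.54 x [ 0.014  0.005 -1.   ] F [-0.09 -0.17  0.13] w -0.26 q7 -1.27
jig xyz [-134.   -34.3   44.7] Fjig [-0.1 -0.2  0.1]
t 19.47 p [ 0.5186 -0.1724  0.0448] jaw -78.54 x [ 0.014  0.005 -1.   ] F [-0.6   0.62 -0.4 ] w -0.13 q7 -1.27
jig xyz [-130.9  -34.3   44.8] Fjig [-0.5  0.7 -0.4]
t 20.3 p [ 0.5215 -0.1718  0.0449] jaw -78.54 x [ 0.014  0.005 -1.   ] F [-1.1   0.47 -0.29] w -0.14 q7 -1.27
jig xyz [-127.9  -34.3   44.9] Fjig [-1.   0.7 -0.3]
t 21.13 p [ 0.5245 -0.1712  0.0449] jaw -78.54 x [ 0.014  0.005 -1.   ] F [-0.35 -0.25 -0.38] w 0.25 q7 -1.28
jig xyz [-124.9  -34.3   44.9] Fjig [-0.4 -0.2 -0.4]
t 21.97 p [ 0.5275 -0.1706  0.0449] jaw -78.54 x [ 0.014  0.005 -1.   ] F [-0.86 -0.47  0.11] w -0.17 q7 -1.28
jig xyz [-121.8  -34.3   44.9] Fjig [-0.9 -0.3  0.1]
```

```bash

python3 -m inch '[{"slide":[0,0,-0.0003],"roll":0},{"slide":[0,0,-0.0006],"roll":0},{"slide":[0,0,-0.0009],"roll":0},{"slide":[0,0,-0.0012],"roll":0},{"slide":[0,0,-0.0015],"roll":0},{"slide":[0,0,-0.0018],"roll":0},{"slide":[0,0,-0.0021],"roll":0},{"slide":[0,0,-0.0024],"roll":0},{"slide":[0,0,-0.0027],"roll":0},{"slide":[0,0,-0.003],"roll":0}]' >/dev/null && python3 ok.py &&
python3 -m inch '[{"slide":[0,0,-0.0003],"roll":0},{"slide":[0,0,-0.0006],"roll":0},{"slide":[0,0,-0.0009],"roll":0},{"slide":[0,0,-0.0012],"roll":0},{"slide":[0,0,-0.0015],"roll":0},{"slide":[0,0,-0.0018],"roll":0},{"slide":[0,0,-0.0021],"roll":0},{"slide":[0,0,-0.0024],"roll":0},{"slide":[0,0,-0.0027],"roll":0},{"slide":[0,0,-0.003],"roll":0}]' >/dev/null && python3 ok.py &&
python3 -m inch '[{"slide":[0,0,-0.0003],"roll":0},{"slide":[0,0,-0.0006],"roll":0},{"slide":[0,0,-0.0009],"roll":0},{"slide":[0,0,-0.0012],"roll":0},{"slide":[0,0,-0.0015],"roll":0},{"slide":[0,0,-0.0018],"roll":0},{"slide":[0,0,-0.0021],"roll":0},{"slide":[0,0,-0.0024],"roll":0},{"slide":[0,0,-0.0027],"roll":0},{"slide":[0,0,-0.003],"roll":0}]' >/dev/null && python3 ok.py &&
python3 -m inch '[{"slide":[0,0,-0.0003],"roll":0},{"slide":[0,0,-0.0006],"roll":0},{"slide":[0,0,-0.0009],"roll":0},{"slide":[0,0,-0.0012],"roll":0},{"slide":[0,0,-0.0015],"roll":0},{"slide":[0,0,-0.0018],"roll":0},{"slide":[0,0,-0.0021],"roll":0},{"slide":[0,0,-0.0024],"roll":0},{"slide":[0,0,-0.0027],"roll":0},{"slide":[0,0,-0.003],"roll":0}]' >/dev/null && python3 ok.py &&
python3 -m inch '[{"slide":[0,0,-0.0003],"roll":0},{"slide":[0,0,-0.0006],"roll":0},{"slide":[0,0,-0.0009],"roll":0},{"slide":[0,0,-0.0012],"roll":0},{"slide":[0,0,-0.0015],"roll":0},{"slide":[0,0,-0.0018],"roll":0},{"slide":[0,0,-0.0021],"roll":0},{"slide":[0,0,-0.0024],"roll":0},{"slide":[0,0,-0.0027],"roll":0},{"slide":[0,0,-0.003],"roll":0}]' >/dev/null && python3 ok.py
```

```text
t 22.8 p [ 0.5304 -0.17    0.045 ] jaw -78.54 x [ 0.014  0.005 -1.   ] F [-0.23  0.5  -0.41] w 0.26 q7 -1.28
jig xyz [-118.8  -34.3   45. ] Fjig [-0.1  0.5 -0.4]
t 23.63 p [ 0.5334 -0.1694  0.045 ] jaw -78.55 x [ 0.014  0.005 -1.   ] F [-0.44  0.07  0.17] w 0.37 q7 -1.28
jig xyz [-115.8  -34.3   45. ] Fjig [-0.4  0.2  0.2]
t 24.47 p [ 0.5364 -0.1688  0.0451] jaw -78.54 x [ 0.014  0.005 -1.   ] F [0.09 0.81 0.1 ] w 0.1 q7 -1.28
jig xyz [-112.8  -34.3   45.1] Fjig [0.3 0.8 0.1]
t 25.3 p [ 0.5393 -0.1682  0.0451] jaw -78.54 x [ 0.014  0.005 -1.   ] F [ 0.07 -0.56 -0.23] w 0.3 q7 -1.28
jig xyz [-109.8  -34.3   45.1] Fjig [-0.  -0.6 -0.2]
t 26.13 p [ 0.5423 -0.1676  0.0451] jaw -78.54 x [ 0.014  0.005 -1.   ] F [-0.04  0.07  0.49] w -0.17 q7 -1.29
jig xyz [-106.7  -34.3   45.1] Fjig [-0.   0.1  0.5]
```

Force is still at noise level, so I'll check that the wedge is really being pushed.

```bash
python3 -c "
from h import *
snap('wrist','x')
im=cv2.imread('pics/x.png')[:,180:460]
cv2.imwrite('pics/x2.png',cv2.resize(im,None,fx=1.5,fy=1.5,interpolation=cv2.INTER_CUBIC))"
```

```text
(no output)
```

View pics/x2.png

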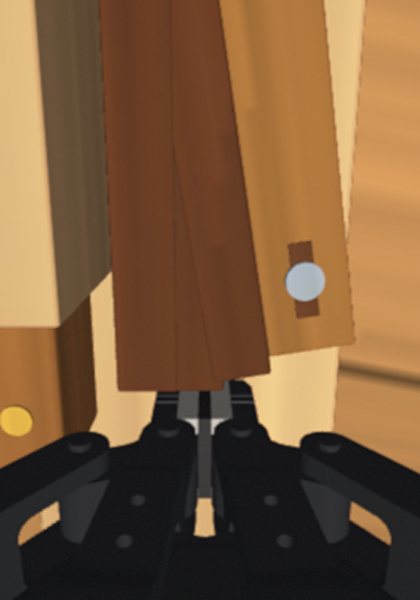

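The wedge is moving with the fingers along the cleat, and its straight side (110,270) is almost at the strip. Continuing in smaller steps.

```bash

python3 -m inch '[{"slide":[0,0,-0.0003],"roll":0},{"slide":[0,0,-0.0006],"roll":0},{"slide":[0,0,-0.0009],"roll":0},{"slide":[0,0,-0.0012],"roll":0},{"slide":[0,0,-0.0015],"roll":0},{"slide":[0,0,-0.0018],"roll":0},{"slide":[0,0,-0.002],"roll":0},{"slide":[0,0,-0.002],"roll":0},{"slide":[0,0,-0.002],"roll":0},{"slide":[0,0,-0.002],"roll":0}]' >/dev/null && python3 ok.py &&
python3 -m inch '[{"slide":[0,0,-0.0003],"roll":0},{"slide":[0,0,-0.0006],"roll":0},{"slide":[0,0,-0.0009],"roll":0},{"slide":[0,0,-0.0012],"roll":0},{"slide":[0,0,-0.0015],"roll":0},{"slide":[0,0,-0.0018],"roll":0},{"slide":[0,0,-0.002],"roll":0},{"slide":[0,0,-0.002],"roll":0},{"slide":[0,0,-0.002],"roll":0},{"slide":[0,0,-0.002],"roll":0}]' >/dev/null && python3 ok.py &&
python3 -m inch '[{"slide":[0,0,-0.0003],"roll":0},{"slide":[0,0,-0.0006],"roll":0},{"slide":[0,0,-0.0009],"roll":0},{"slide":[0,0,-0.0012],"roll":0},{"slide":[0,0,-0.0015],"roll":0},{"slide":[0,0,-0.0018],"roll":0},{"slide":[0,0,-0.002],"roll":0},{"slide":[0,0,-0.002],"roll":0},{"slide":[0,0,-0.002],"roll":0},{"slide":[0,0,-0.002],"roll":0}]' >/dev/null && python3 ok.py &&
python3 -m inch '[{"slide":[0,0,-0.0003],"roll":0},{"slide":[0,0,-0.0006],"roll":0},{"slide":[0,0,-0.0009],"roll":0},{"slide":[0,0,-0.0012],"roll":0},{"slide":[0,0,-0.0015],"roll":0},{"slide":[0,0,-0.0018],"roll":0},{"slide":[0,0,-0.002],"roll":0},{"slide":[0,0,-0.002],"roll":0},{"slide":[0,0,-0.002],"roll":0},{"slide":[0,0,-0.002],"roll":0}]' >/dev/null && python3 ok.py
```

```text
t 27.02 p [ 0.5444 -0.1672  0.0452] jaw -78.54 x [ 0.014  0.005 -1.   ] F [-0.79 -0.2   0.74] w -0.26 q7 -1.29
jig xyz [-104.5  -34.3   45.2] Fjig [-0.8 -0.   0.7]
t 27.85 p [ 0.5461 -0.1668  0.0452] jaw -78.55 x [ 0.014  0.005 -1.   ] F [-2.37  0.64  0.04] w 0.19 q7 -1.29
jig xyz [-102.9  -34.3   45.2] Fjig [-2.2  1.1  0. ]
t 28.68 p [ 0.5462 -0.1669  0.0448] jaw -78.58 x [ 0.01   0.005 -1.   ] F [-7.35  0.02  3.97] w 0.03 q7 -1.29
jig xyz [-102.7  -34.3   44.8] Fjig [-7.2  1.5  4. ]
```

Binding at 7 N. The force scales with commanded offset (~3.6 N/mm), so I'll ramp towards 15 N.

```bash

python3 -m inch '[{"slide":[0,0,-0.002],"roll":0},{"slide":[0,0,-0.0022],"roll":0},{"slide":[0,0,-0.0024],"roll":0},{"slide":[0,0,-0.0026],"roll":0},{"slide":[0,0,-0.0028],"roll":0},{"slide":[0,0,-0.003],"roll":0},{"slide":[0,0,-0.003],"roll":0},{"slide":[0,0,-0.003],"roll":0},{"slide":[0,0,-0.003],"roll":0},{"slide":[0,0,-0.003],"roll":0}]' >/dev/null ; python3 ok.py
```

```text
t 29.52 p [ 0.5463 -0.167   0.0444] jaw -78.64 x [ 0.005  0.004 -1.   ] F [-10.71  -1.29   6.52] w 0.28 q7 -1.29
jig xyz [-102.6  -34.5   44.4] Fjig [-10.8   0.9   6.5]
```

```bash

python3 -m inch '[{"slide":[-0.0002,0,-0.003],"roll":0},{"slide":[-0.0004,0,-0.0032],"roll":0},{"slide":[-0.0006,0,-0.0034],"roll":0},{"slide":[-0.0008,0,-0.0036],"roll":0},{"slide":[-0.0008,0,-0.0038],"roll":0},{"slide":[-0.0008,0,-0.004],"roll":0},{"slide":[-0.0008,0,-0.004],"roll":0},{"slide":[-0.0008,0,-0.004],"roll":0},{"slide":[-0.0008,0,-0.004],"roll":0},{"slide":[-0.0008,0,-0.004],"roll":0}]' >/dev/null ; python3 ok.py
```

```text
t 30.35 p [ 0.5464 -0.167   0.0441] jaw -78.71 x [-0.002  0.004 -1.   ] F [-11.11  -0.96   2.97] w 0.09 q7 -1.29
jig xyz [-102.6  -34.5   44.1] Fjig [-11.1   1.3   3. ]
```

```bash

python3 -m inch '[{"slide":[-0.0003,0,-0.004],"roll":0},{"slide":[-0.0005,0,-0.0043],"roll":0},{"slide":[-0.0005,0,-0.0046],"roll":0},{"slide":[-0.0005,0,-0.0049],"roll":0},{"slide":[-0.0005,0,-0.0052],"roll":0},{"slide":[-0.0005,0,-0.0054],"roll":0},{"slide":[-0.0005,0,-0.0054],"roll":0},{"slide":[-0.0005,0,-0.0054],"roll":0},{"slide":[-0.0005,0,-0.0054],"roll":0},{"slide":[-0.0005,0,-0.0054],"roll":0}]' >/dev/null ; python3 ok.py
```

```text
t 31.18 p [ 0.5465 -0.1671  0.0435] jaw -78.81 x [-0.011  0.004 -1.   ] F [-17.6   -1.82   8.  ] w -0.05 q7 -1.29
jig xyz [-102.5  -34.6   43.5] Fjig [-17.6   1.7   8. ]
```

Peaked at 17.6 N. Easing to a steady ~15 N hold, then backing off.

```bash

python3 -m inch '[{"slide":[-0.0008,0,-0.0045],"roll":0},{"slide":[-0.0008,0,-0.0045],"roll":0},{"slide":[-0.0008,0,-0.0045],"roll":0},{"slide":[-0.0008,0,-0.0045],"roll":0},{"slide":[-0.0008,0,-0.0045],"roll":0},{"slide":[-0.0008,0,-0.0045],"roll":0},{"slide":[-0.0008,0,-0.0045],"roll":0},{"slide":[-0.0008,0,-0.0045],"roll":0},{"slide":[-0.0008,0,-0.0045],"roll":0},{"slide":[-0.0008,0,-0.0045],"roll":0}]' >/dev/null ; python3 ok.py
python3 -m inch '[{"slide":[0,0,-0.003],"roll":0},{"slide":[0,0,-0.0015],"roll":0},{"slide":[0,0,0],"roll":0},{"slide":[0,0,0.003],"roll":0},{"slide":[0,0,0.008],"roll":0},{"slide":[0,0,0.015],"roll":0},{"slide":[-0.01,0,0.025],"roll":0},{"slide":[-0.03,0,0.03],"roll":0},{"slide":[-0.06,0,0.03],"roll":0},{"slide":[-0.08,0,0.03],"roll":0}]' >/dev/null ; python3 ok.py
python3 -c "
from h import *
print(goal(jw(-15,-20,230),JA))"
```

```text
t 32.02 p [ 0.5465 -0.1671  0.0434] jaw -78.89 x [-0.02   0.003 -1.   ] F [-15.05  -0.64   8.52] w -0.08 q7 -1.3
jig xyz [-102.5  -34.6   43.4] Fjig [-14.9   2.4   8.5]
t 32.85 p [ 0.5183 -0.1735  0.1259] jaw -78.91 x [-0.018  0.003 -1.   ] F [ 1.22  1.28 -0.72] w 0.0 q7 -1.25
jig xyz [-131.4  -35.3  125.9] Fjig [ 1.4  1.  -0.7]
([-0.106, -0.0167, -0.1144], np.float64(-0.32))
```

14.9 N held steady, then let go. Rising for a final look from above.

```bash
python3 -m inch '[{"slide":[-0.04,0,0],"roll":0},{"slide":[-0.07,-0.005,-0.01],"roll":0},{"slide":[-0.1,-0.01,-0.04],"roll":0},{"slide":[-0.106,-0.0167,-0.07],"roll":0},{"slide":[-0.106,-0.0167,-0.1],"roll":0},{"slide":[-0.106,-0.0167,-0.1144],"roll":0},{"slide":[-0.106,-0.0167,-0.1144],"roll":0},{"slide":[-0.106,-0.0167,-0.1144],"roll":0},{"slide":[-0.106,-0.0167,-0.1144],"roll":0},{"slide":[-0.106,-0.0167,-0.1144],"roll":0}]' >/dev/null
python3 -c "
from h import *
jst();snap('wrist','fin')
K,E=load('fin');print(proj([jw(85,0,93),jw(85,-12,93),jw(-65,0,93),jw(-65,-12,93)],K,E).round(1))
im=cv2.imread('pics/fin.png')[:,180:460]
cv2.imwrite('pics/fin2.png',cv2.resize(im,None,fx=1.5,fy=1.5,interpolation=cv2.INTER_CUBIC))"
```

```text
t 33.68 p [ 0.6283 -0.1361  0.23  ] jaw -78.97 x [-0.019  0.003 -1.   ] F [-0.48 -0.39  0.13] w 0.04 q7 -1.32
jig xyz [-16.2 -20.5 230. ] Fjig [-0.6 -0.3  0.1]
[[288.5  59.4]
 [305.   59.3]
 [293.7 248. ]
 [307.6 247.9]]
```

View pics/fin2.png

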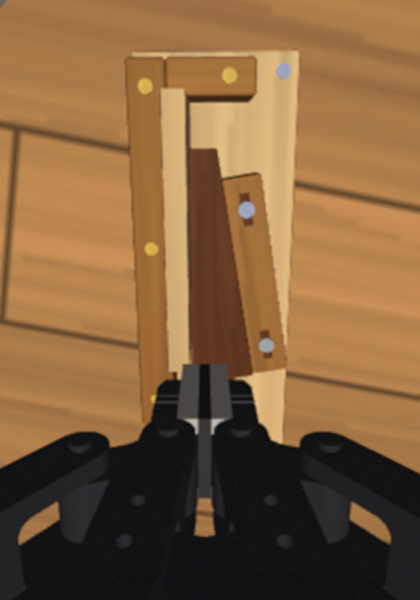

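```bash
python3 -c "
from h import *
r.sign_off();st()"
```

```text
the job is handed in; nothing more can be done
the job is handed in; nothing more can be done
```

The 12 mm strip is in the planing jig, seated against the fence and end stop and wedged tight. I handed the job in at about 34 s of the 72 s allowed.

- **Finding the strip:** I pinched only the middle strip. It read 11.5 mm at 25 N, and about 11.0–11.7 mm gripped at 45 N. The other two I judged by eye from the camera: about 15 mm and 11 mm across, where that second one should be the 9 mm strip. They stayed in the rack.
- **Placing it:** I lowered the strip until it just touched the base. I then slid it onto the fence until I felt about 4 N, and along to the end stop until I felt about 6 N.
- **Wedging it:** The wedge bound with its origin near jig x -17 mm, at the near end of the expected range. The push along the jig briefly reached 17.6 N (19.4 N counting the vertical part of about 8 N). I eased it to a steady 14.9 N and let go. I only read force at the end of each step, so I can't rule out a higher reading in between.
- **Last check:** In the final picture the strip's top corners match the expected seated position to about 1–2 mm. The wedge lies between strip and cleat, and the gripper was well clear of everything. That view covers only the jig, so I did not look again at the rack or the bystanders after the move.

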